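# Put the brush, scraper and soap dish back in their own trays

### The arm

A 6-joint arm with a two-finger parallel gripper is mounted at the origin on the work surface. World frame = base frame: x ahead of the robot, y to its left, z up, the work surface at z = 0. Lengths are in m, angles in degrees, forces in N, time in s.
With the tool pointing down it reaches from about 0.375 to 0.9 m from the base axis. Payload 3.1 kg.
Tool frame: the origin (TCP) lies midway between the tips of the shut fingers; the grasp point (between the pads) lies bot.hold_point_z behind it (bot.hold_point_z is the distance from the TCP to the grasp point, in m); z points along the fingers, y is the direction in which the jaws open and shut (so a half turn about z gives the same grasp; the last joint's range is limited). The gripper opens to 87 mm and grips with 3 to 60 N. Pads are 19 mm wide; open, the fingers measure 117 mm over their backs; the gripper's body (75 mm by 190 mm) begins 51 mm behind the grasp point.
Start: joints at [53.715, 30.224, 82.088, -0, 67.689, -10.227], TCP at [0.275, 0.561, 0.201] pointing down, gripper open.
Joint ranges: [-176.69, 176.69], [-43.24, 126.21], [12.49, 139.97], [-82, 262], [0, 151.66], [-163.58, 163.58]. Speed limits (degrees/s): [159.86, 159.86, 180, 180, 180, 180].

### API

Orientations are given as a 3x3 rotation matrix whose columns are the frame's x, y, z axes.
In Python, from rig import bot, vision gives the robot as it stands.
- The arm moves only by the shell command python3 -m inch 'ROWS'. ROWS is JSON, a list of rows, each a list of 5 numbers: the finger opening in mm, from 0 to 87, then the shift along the tool's x, y, z in mm, then the turn about the tool's z in rad. In form: [[hand, dx, dy, dz, roll], ...]. A call has 1 to 8 rows; each row is the pose to reach, as a shift and turn from the pose measured when the call began, along the tool's axes at that moment; what a row does not reach only later rows make up. A row lasts 1/10 s, in which the tool goes at most 50 mm and 8.59 degrees, less where a joint would pass 70% of its speed; a pose out of reach is approached as far as the arm can. A call with a gripper value outside its range is refused whole. The fingers move at their own pace and stop on an object; the grip force is fixed at half the most. Time passes only in rows, so rows that repeat a pose let the fingers close. It gives the time, the measured TCP pose, the force and the opening at its end, in the units of the state.
- bot.read_state(): the state, without advancing time (a new reading comes with each control period).
- vision.capture(name): name is "scene" or "top" or "wrist"; returns (picture, depth): 480x640x3 uint8, red, green, blue; 480x640 float32, m along the optical axis (not along the pixel's ray), 0 where there is no reading.
- vision.camera_model(name): a dict with "intrinsics" (3x3 intrinsics, pixels), "camera_from_world" (4x4, takes a point from world to camera coordinates). Camera axes: x right, y down, z forward; pixel columns grow to the right and rows downward; lengths in m; the calibration is good to about 2 mm. A picture is of the moment at which its call begins: read the wrist's pose just before it. camera_model takes no time and is no camera call; for the wrist camera it gives the pose at the moment of the call.
- bot.hand_in(): hands the job in, once; it reports no verdict.
The state is a dict: "time_s": time; "joint_positions": joint angles; "qvel": joint speeds; "tau": joint torques, N m; "position": TCP position; "tcp_rot": TCP orientation; "force": force on the tool from outside, world axes, zero at the start; "moment": the same for the moment, N m; "opening": opening from 0.0 (shut) to 1.0 (fully open).
Only numpy, scipy, OpenCV 4.12 (cv2) and the standard library are available. Lean on these libraries where they do the work, as an engineer would, in place of code of your own. Each camera call takes 0.05 s, during which the arm holds its last target. There are 200 camera calls.

### The job

The scrubbing brush, the scraper and the soap dish have been put down in one another's trays: the brush belongs in the square tray, the scraper in the long tray lying lengthways along it, and the soap dish in the round tray. Use the free black rubber mat to set one of them down on the way (near its middle), and finish with each thing standing upright as it does now, centred in its own tray. Leave the mallet and the jar where they are.

Things in the scene. Friction and masses are not known exactly. Their poses are not given: they have to be found in the camera images.
- brush: Green nylon scrubbing brush block, bristles down: 110 mm long (its x), 56 mm wide (its y), 40 mm high (z up). The grip block is the upper 20 mm (z 20 to 40); the bristle field under it (z 0 to 20) is stiff and 102 x 48 mm. About 0.14 kg. Origin at the centre of its underside. At the start it lies in the long tray. Take it across its width.
- scraper: Grey plastic scraper lying flat, 125 mm long along its x. The handle is a straight bar 25 mm wide (y) and 28 mm high, from x = -62 to +22 mm, all at y = 0; ahead of it a low flared blade, up to 52 mm wide and 5 to 12 mm high, runs to x = +62 mm. About 0.08 kg. Origin on the underside at the middle of its length and width, z up. At the start it lies in the round tray. Take it across the handle, near x = -12 mm.
- soap_dish: White ceramic soap dish, an empty open rectangular box 100 mm long (its x), 60 mm wide (its y), 30 mm high (z up), walls 6 mm. About 0.26 kg. Origin at the centre of its underside. At the start it stands in the square tray. Take it across the outside of its width.
- square_tray: Square light-wood tray with seven dark grooves in its floor, fixed to the bench: inside 150 x 150 mm, floor 4 mm above the bench, rim 6 mm thick with its top 9 mm above the bench. Home of the brush. Origin at its centre, at bench height; z up, x and y along its sides.
- long_tray: Oblong light-wood tray, fixed to the bench: inside 180 mm (its x) by 100 mm (its y), floor 4 mm above the bench, rim 6 mm thick with its top 9 mm above the bench. Home of the scraper, which lies along the tray's x (either way round). Origin at its centre, at bench height; z up.
- round_tray: Round light-wood tray, fixed to the bench: inside about 155 mm in diameter, floor 4 mm above the bench, rim 6 mm thick with its top 9 mm above the bench. Home of the soap dish. Origin at its centre, at bench height; z up.
- spare_mat: Flat black rubber mat, fixed to the bench, 160 mm (its x) by 130 mm (its y), 3 mm thick, empty at the start: the free spot. Origin at its centre, at bench height; z up.
- mallet: Black rubber mallet, its head (68 mm in diameter, 92 mm high) standing on end, its timber handle level, 46 mm above the bench and reaching 265 mm from the head's axis along its y. Loose. Origin at the centre of the head's underside. It is not part of the job and stays where it is.
- jar: Squat white plastic jar with a black cap, 68 mm in diameter, 110 mm high, standing. Loose. Origin at the centre of its underside. It is not part of the job and stays where it is.
There are look-alikes about, which are no part of the job. Several things look just like the brush: the one meant starts farthest from the robot's base. Leave any blue look-alike of the square_tray alone.

How it is judged (in metres and radians):
On the way:
1. one of the three things is set down on the spare mat, within 40 mm of its middle, and let go (((horizontal distance between brush and spare_mat below 0.04 m and z of brush in the frame of spare_mat between -0.001 and 0.007 m and angle between brush's own z axis and vertical below 0.1 rad and linear speed of brush below 0.02 m/s and contact force between brush and the fingers below 0.1 N) or (horizontal distance between scraper and spare_mat below 0.04 m and z of scraper in the frame of spare_mat between -0.001 and 0.007 m and angle between scraper's own z axis and vertical below 0.1 rad and linear speed of scraper below 0.02 m/s and contact force between scraper and the fingers below 0.1 N) or (horizontal distance between soap_dish and spare_mat below 0.04 m and z of soap_dish in the frame of spare_mat between -0.001 and 0.007 m and angle between soap_dish's own z axis and vertical below 0.1 rad and linear speed of soap_dish below 0.02 m/s and contact force between soap_dish and the fingers below 0.1 N))), for 0.2 s.
At the end, for the whole second after the job is handed in: Brush in the square tray, scraper in the long tray, soap dish in the round tray: each within 15 mm of the tray's centre, on its floor (4 mm), tilted under 0.1 rad, the scraper within 0.3 rad of the tray's length (either way round), all let go and at rest (horizontal distance between brush and square_tray below 0.015 m and z of brush in the frame of square_tray between 0 and 0.008 m and angle between each of brush, scraper, soap_dish's own z axis and vertical below 0.1 rad and linear speed of each of brush, scraper, soap_dish below 0.02 m/s and contact force between each of brush, scraper, soap_dish and the fingers below 0.1 N and horizontal distance between scraper and long_tray below 0.015 m and z of scraper in the frame of long_tray between 0 and 0.008 m and horizontal distance between soap_dish and round_tray below 0.015 m and z of soap_dish in the frame of round_tray between 0 and 0.008 m and angle between the x axis of scraper and the x axis of long_tray, either way round below 0.3 rad and angular speed of each of brush, scraper, soap_dish below 0.2 rad/s); the robot touches nothing.
It fails at once if the mallet is pushed more than 20 mm or tipped (distance of mallet from where it was at the start of the episode above 0.02 m or angle between mallet's own z axis and vertical above 0.3 rad).
It fails at once if the jar is pushed more than 20 mm or tipped (distance of jar from where it was at the start of the episode above 0.02 m or angle between jar's own z axis and vertical above 0.3 rad).
It also fails if it takes over 112 s, if anything falls off the work surface, if the arm or the gripper's body presses on something with over 40 N, if the wrist force passes 120 N, or if a joint passes its speed limit or range.

## Working session

There is one attempt and no reset: what is moved stays moved. The work goes in short steps, Python scripts to look and compute and a shell command to move; the robot and the scene stay as the last step left them, time stands still between calls to the robot, and variables do not carry over. Pictures are saved under pics/ and viewed, about 12 in all and at most 16, crops included, and the job is handed in when it is done.

```bash
ls; mkdir -p pics; python3 - <<'E'
from rig import bot,vision
import cv2,numpy as np
print(bot.hold_point_z, bot.read_state())
for n in("top","scene"):
    p,d=vision.capture(n); cv2.imwrite(f"pics/{n}0.png",p[:,:,::-1]); np.save(f"{n}0.npy",d); m=vision.camera_model(n); print(n,m)
E
```

```text
pics
0.0187 {'time_s': 0.0, 'joint_positions': array([ 5.37155783e+01,  3.02789773e+01,  8.21554700e+01, -4.71064904e-04,
        6.76877893e+01, -1.02262474e+01]), 'qvel': array([-0.06606059,  0.03333841,  0.00235692, -0.03982545,  0.04020191,
        0.0522155 ]), 'tau': array([ 5.44352060e-04, -4.40039170e+01, -1.76595247e+01,  6.34364784e-02,
        5.80394478e-02, -1.32943342e-04]), 'position': array([0.27405872, 0.56085947, 0.19977663]), 'tcp_rot': array([[-8.98349632e-01,  4.39279364e-01, -1.25641885e-03],
       [ 4.39281004e-01,  8.98348054e-01, -1.72423462e-03],
       [ 3.71280740e-04, -2.10088647e-03, -9.99997724e-01]]), 'force': array([-0.01967155,  0.17418823,  0.2130558 ]), 'moment': array([-0.02181682, -0.03705907,  0.06165394]), 'opening': 1.0017990933341856}
top {'intrinsics': array([[559.74033576,   0.        , 321.71993134],
       [  0.        , 559.74033576, 245.84027573],
       [  0.        ,   0.        ,   1.        ]]), 'camera_from_world': array([[ 0.01010592, -0.99967825, -0.02326493,  0.1372639 ],
       [-0.99742442, -0.00842547, -0.07122876,  0.57672191],
       [ 0.07100982,  0.02392485, -0.99718865,  1.29398136],
       [ 0.        ,  0.        ,  0.        ,  1.        ]])}
scene {'intrinsics': array([[489.20583224,   0.        , 320.02830919],
       [  0.        , 489.20583224, 238.89713761],
       [  0.        ,   0.        ,   1.        ]]), 'camera_from_world': array([[-0.38186033,  0.92410302, -0.014707  ,  0.11479164],
       [ 0.77673889,  0.31226125, -0.54696399, -0.44192261],
       [-0.50085865, -0.22028735, -0.83702694,  1.57113681],
       [ 0.        ,  0.        ,  0.        ,  1.        ]])}
```

View pics/top0.png

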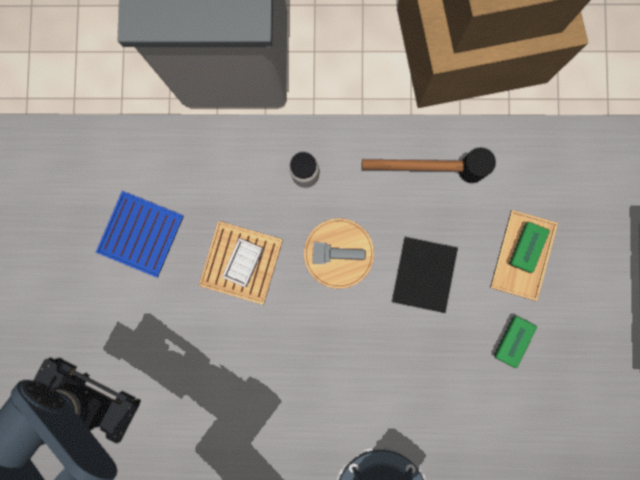

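View pics/scene0.png

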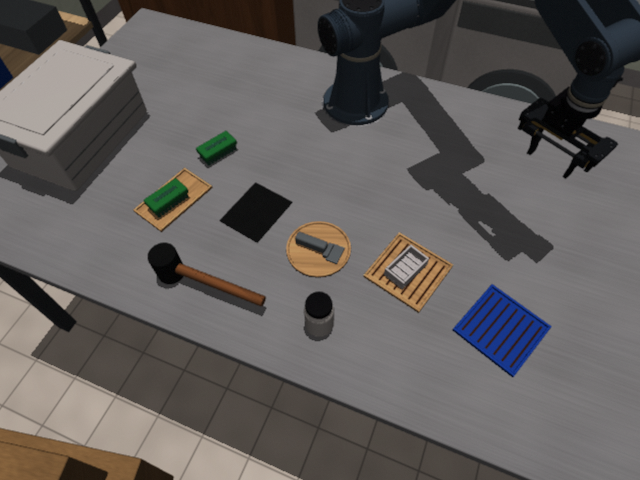

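```bash
cat > h.py <<'E'
import numpy as np,cv2
from rig import bot,vision
def rays(m,uv):
    K=m["intrinsics"];T=m["camera_from_world"];R=T[:3,:3];c=-R.T@T[:3,3]
    uv=np.atleast_2d(uv).astype(float)
    d=np.c_[(uv-K[[0,1],[2,2]])/K[0,0],np.ones(len(uv))]@R
    return c,d
def plane(m,uv,z):
    c,d=rays(m,uv); return c+d*((z-c[2])/d[:,2])[:,None]
def cloud(m,dep):
    v,u=np.indices(dep.shape); c,d=rays(m,np.c_[u.ravel(),v.ravel()])
    return (c+d*dep.reshape(-1,1)).reshape(*dep.shape,3)
def rect(P):
    (c,s,a)=cv2.minAreaRect((np.asarray(P)[:,:2]*1000).astype(np.float32))
    if s[0]<s[1]: s=s[::-1];a+=90
    return np.round(c,1),np.round(s,1),round((a+90)%180-90,1)
def hull(m,mask,z):
    cs,_=cv2.findContours(mask.astype(np.uint8),cv2.RETR_EXTERNAL,cv2.CHAIN_APPROX_NONE)
    k=max(cs,key=cv2.contourArea).reshape(-1,2)
    return plane(m,k,z)
def box(mask,x0,y0,x1,y1):
    o=np.zeros_like(mask);o[y0:y1,x0:x1]=mask[y0:y1,x0:x1];return o
E
cat > meas.py <<'E'
from h import *
p=cv2.imread("pics/top0.png");d=np.load("top0.npy");m=vision.camera_model("top")
h=cv2.cvtColor(p,cv2.COLOR_BGR2HSV);H,S,V=[h[...,i].astype(int) for i in range(3)]
P=cloud(m,d);Z=P[...,2]
wood=(H>8)&(H<25)&(S>60)&(V>90)
green=(H>45)&(H<80)&(S>100)
bl=V<40
for n,b in dict(square=(190,210,295,315),long=(480,200,565,310),round=(295,210,385,295)).items():
    q=hull(m,box(wood|green|False,*b),.009);print(n,rect(q),cv2.minEnclosingCircle((q[:,:2]*1000).astype(np.float32)))
print("mat",rect(hull(m,box(bl,385,230,465,320),.003)))
for n,mk,z,lo in (("brush",box(green,500,210,560,285),.044,.034),("brush2",box(green,485,305,545,375),.04,.03),("dish",box(S<50,215,228,275,295),.034,.026),("scr",box((S<60),303,235,372,272),.03,.012),("handle",box((S<60),303,235,372,272),.032,.024),("jar",box(V>=0,280,145,330,195),.11,.09),("mallet",box(V>=0,440,140,510,190),.092,.07)):
    t=mk&(Z>lo)&(d>0); q=P[t]; print(n,t.sum(),np.median(Z[t]).round(4),rect(q),"mask",rect(hull(m,t,np.median(Z[t]))))
print("bench z",np.median(Z[350:380,420:480]))
E
python3 meas.py
```

```text
square (array([536.2, 336.3]), array([162.9, 162.5]), 74.3) ((536.4525146484375, 336.3581237792969), 112.0615005493164)
long (array([ 559.4, -332.9]), array([192.7, 113.5]), -15.7) ((559.4869995117188, -332.98388671875), 109.08723449707031)
round (array([560. , 103.1]), array([166.3, 163.7]), 0.4) ((560.0939331054688, 102.99154663085938), 83.7726058959961)
mat (array([534.3, -82.1]), array([11.9,  7.1]), -89.5)
brush 1112 0.0427 (array([ 576.4, -335.1]), array([107.5,  56.1]), -22.5) mask (array([ 575.9, -334.2]), array([107.5,  55.4]), -22.4)
brush2 1142 0.0385 (array([ 360.2, -301.7]), array([106.6,  56.4]), -26.9) mask (array([ 360.5, -300.4]), array([106.4,  55. ]), -27.0)
dish 322 0.0328 (array([535.4, 329.1]), array([99.8, 59.9]), -22.5) mask (array([535.3, 328.7]), array([99.7, 60.3]), -22.4)
scr 467 0.0292 (array([552.7, 102.7]), array([121.5,  47.9]), 81.0) mask (array([553.6,  89.8]), array([96., 40.]), 82.6)
handle 355 0.0305 (array([557.8,  83.3]), array([84.4, 23.4]), 88.0) mask (array([557.7,  83.4]), array([84.2, 23.5]), 88.2)
jar 572 0.1086 (array([751.2, 185.3]), array([59.2, 56.3]), 0.7) mask (array([750.1, 185.1]), array([60.8, 55.6]), 0.6)
mallet 764 0.0902 (array([ 763.9, -212.5]), array([68.3, 64.8]), -45.1) mask (array([ 761.8, -210.4]), array([72.2, 64.7]), -44.6)
bench z -0.0014148537405137551
```

```bash
cat > go.py <<'E'
import sys,numpy as np
from rig import bot
x,y,z,a=map(float,sys.argv[1:5]); s=bot.read_state();R=s["tcp_rot"]
d=R.T@(np.array([x,y,z])-s["position"]*1000)
cur=np.degrees(np.arctan2(R[1,1],R[0,1])); da=(a-cur+90)%180-90
print("t",round(s["time_s"],2),"pos",(s["position"]*1000).round(1),"yaw",round(cur,1),"j6",s["joint_positions"][5].round(1),"F",s["force"].round(1),"open",round(87*s["opening"],1))
print("shift",d.round(1),"len",np.linalg.norm(d).round(),"roll",round(-np.radians(da),3))
E
python3 - <<'E'
from h import *
p=cv2.imread("pics/top0.png");m=vision.camera_model("top");V=p.max(2)
print(V[274,425],V[300,425]); print("mat",rect(hull(m,box(V<60,385,230,465,320),.003)))
E
python3 go.py 576 -335 160 67.5
```

```text
41 43
mat (array([ 511.3, -100.6]), array([153.9, 124.6]), -11.1)
t 0.1 pos [274.1 560.9 199.9] yaw 63.9 j6 -10.2 F [-0.3  0.9 -0.7] open 87.0
shift [-664.8 -672.2   40.9] len 946.0 roll -0.062
```

```bash
python3 -m inch '[[80,-333,-336,0,-0.062],[80,-333,-336,0,-0.062],[80,-333,-336,0,-0.062],[80,-333,-336,0,-0.062],[80,-333,-336,0,-0.062],[80,-333,-336,0,-0.062],[80,-333,-336,0,-0.062],[80,-333,-336,0,-0.062]]'; python3 go.py 576 -335 160 67.5
```

```text
time_s: 0.9
position: [0.4023, 0.1805, 0.2004]
tcp_rot: [[-0.924, 0.382, -0.001], [0.382, 0.924, -0.002], [0.001, -0.002, -1.0]]
force: [1.4, -0.3, -0.5]
opening: 0.921
t 0.9 pos [402.3 180.5 200.4] yaw 67.5 j6 -57.8 F [ 1.4 -0.3 -0.5] open 80.1
shift [-357.7 -409.8   41. ] len 545.0 roll 0.0
```

```bash
python3 -m inch '[[80,-358,-410,0,0],[80,-358,-410,0,0],[80,-358,-410,0,0],[80,-358,-410,0,0],[80,-358,-410,0,0],[80,-358,-410,0,0],[80,-358,-410,0,0],[80,-358,-410,0,0]]';python3 -m inch '[[80,-160,-180,20,0],[80,-160,-180,20,0],[80,-160,-180,20,0],[80,-160,-180,20,0],[80,-160,-180,20,0],[80,-160,-180,20,0],[80,-160,-180,20,0],[80,-160,-180,20,0]]'; python3 go.py 576 -335 20 67.5
```

```text
time_s: 1.7
position: [0.5297, -0.1987, 0.2005]
tcp_rot: [[-0.924, 0.383, -0.002], [0.383, 0.924, -0.001], [0.001, -0.002, -1.0]]
force: [0.7, -0.4, -0.6]
opening: 0.918
time_s: 2.5
position: [0.608, -0.4247, 0.18]
tcp_rot: [[-0.924, 0.382, -0.003], [0.382, 0.924, 0.001], [0.003, -0.0, -1.0]]
force: [0.9, 0.8, -0.2]
opening: 0.917
t 2.5 pos [ 608.  -424.7  180. ] yaw 67.5 j6 -111.0 F [ 0.9  0.8 -0.2] open 79.7
shift [ 63.3  70.7 160.2] len 186.0 roll 0.0
```

```bash
python3 -m inch '[[80,63.3,70.7,60,0],[80,63.3,70.7,60,0],[80,63.3,70.7,90,0],[80,63.3,70.7,120,0],[80,63.3,70.7,120,0]]'; python3 go.py 576 -335 15 67.5; python3 - <<'E'
from h import *
p,d=vision.capture("wrist");cv2.imwrite("pics/w1.png",p[:,:,::-1])
E
```

```text
time_s: 3.0
position: [0.5729, -0.3301, 0.0568]
tcp_rot: [[-0.925, 0.38, -0.011], [0.38, 0.925, 0.007], [0.013, 0.003, -1.0]]
force: [-1.1, 1.0, -0.2]
opening: 0.919
t 3.0 pos [ 572.9 -330.1   56.8] yaw 67.7 j6 -107.2 F [-1.1  1.  -0.2] open 79.9
shift [-5.2 -3.5 41.7] len 42.0 roll 0.003
```

View pics/w1.png

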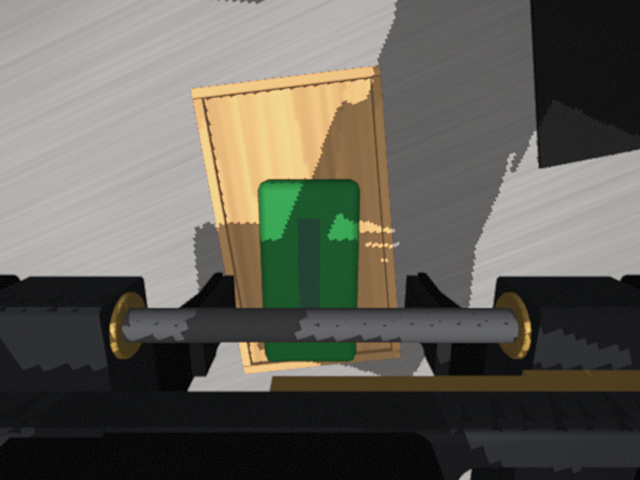

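The wrist view shows the brush squarely between the fingers (brush centre column ~309, fingers 215–430).

```bash
python3 -m inch '[[80,-5,-3.5,15,0],[80,-5,-3.5,30,0],[80,-5,-3.5,41.5,0],[80,-5,-3.5,41.5,0],[80,-5,-3.5,41.5,0]]'; python3 go.py 576 -335 15 67.5;python3 -m inch '[[40,0,0,0,0],[40,0,0,0,0],[40,0,0,0,0],[40,0,0,0,0],[40,0,0,0,0],[40,0,0,0,0],[40,0,0,0,0],[40,0,0,0,0]]'; python3 go.py 511 -101 130 67.5
```

```text
time_s: 3.55
position: [0.5776, -0.3373, 0.0172]
tcp_rot: [[-0.925, 0.381, -0.007], [0.381, 0.925, 0.005], [0.009, 0.001, -1.0]]
force: [0.6, -0.7, -0.0]
opening: 0.915
t 3.55 pos [ 577.6 -337.3   17.2] yaw 67.6 j6 -107.3 F [ 0.6 -0.7 -0. ] open 79.6
shift [2.4 1.5 2.2] len 4.0 roll 0.002
time_s: 4.35
position: [0.5779, -0.3375, 0.0176]
tcp_rot: [[-0.925, 0.381, -0.007], [0.381, 0.925, 0.004], [0.008, 0.001, -1.0]]
force: [-1.1, -0.2, 3.7]
opening: 0.638
t 4.35 pos [ 577.9 -337.5   17.6] yaw 67.6 j6 -107.3 F [-1.1 -0.2  3.7] open 55.5
shift [ 152.8  193.3 -110.9] len 270.0 roll 0.002
```

```bash
python3 -m inch '[[40,0,0,-20,0],[40,0,0,-50,0],[40,0,0,-80,0],[40,25,32,-80,0],[40,50,65,-80,0],[40,75,97,-80,0],[40,100,129,-80,0],[40,125,160,-80,0]]';python3 go.py 511 -101 17 67.5
```

```text
time_s: 5.15
position: [0.5227, -0.1405, 0.0984]
tcp_rot: [[-0.924, 0.381, -0.008], [0.381, 0.924, 0.005], [0.009, 0.002, -1.0]]
force: [0.4, 0.3, -1.1]
opening: 0.636
t 5.15 pos [ 522.7 -140.5   98.4] yaw 67.6 j6 -94.5 F [ 0.4  0.3 -1.1] open 55.3
shift [25.1 31.9 81.6] len 91.0 roll 0.001
```

```bash
python3 -m inch '[[40,25,32,10,0],[40,25,32,30,0],[40,25,32,50,0],[40,25,32,70,0],[40,25,32,78,0],[40,25,32,78,0],[40,25,32,80,0],[40,25,32,80,0]]';python3 go.py 511 -101 17 67.5
```

```text
time_s: 5.95
position: [0.5117, -0.1013, 0.0192]
tcp_rot: [[-0.924, 0.382, -0.007], [0.382, 0.924, 0.004], [0.008, 0.002, -1.0]]
force: [0.4, -0.6, -0.9]
opening: 0.638
t 5.95 pos [ 511.7 -101.3   19.2] yaw 67.6 j6 -91.2 F [ 0.4 -0.6 -0.9] open 55.5
shift [ 0.8 -0.   2.2] len 2.0 roll 0.001
```

```bash
python3 -m inch '[[40,0,0,2.5,0],[40,0,0,4.5,0],[40,0,0,4.5,0],[75,0,0,4.5,0],[75,0,0,4.5,0],[75,0,0,4.5,0],[75,0,0,4.5,0]]';python3 -m inch '[[75,0,0,-20,0],[75,0,0,-60,0],[75,0,0,-110,0],[75,0,0,-110,0],[45,0,0,-110,0]]'; python3 go.py 558 91 130 -2
```

```text
time_s: 6.65
position: [0.5117, -0.1013, 0.0146]
tcp_rot: [[-0.924, 0.382, -0.007], [0.382, 0.924, 0.004], [0.008, 0.002, -1.0]]
force: [0.5, -0.3, -0.6]
opening: 0.841
time_s: 7.15
position: [0.5132, -0.102, 0.1258]
tcp_rot: [[-0.924, 0.382, -0.004], [0.382, 0.924, 0.003], [0.005, 0.001, -1.0]]
force: [-0.0, 0.1, -0.5]
opening: 0.826
t 7.15 pos [ 513.2 -102.   125.8] yaw 67.6 j6 -91.2 F [-0.   0.1 -0.5] open 71.9
shift [ 32.2 195.5  -3.8] len 198.0 roll 1.214
```

```bash
python3 -m inch '[[50,32,195,-4,1.214],[50,32,195,-4,1.214],[50,32,195,-4,1.214],[50,32,195,-4,1.214],[50,32,195,-4,1.214],[50,32,195,-4,1.214],[50,32,195,-4,1.214],[50,32,195,-4,1.214]]';python3 -m inch '[[50,0,0,0,0.02],[50,0,0,0,0.02]]'; python3 go.py 558 91 8 -2; python3 - <<'E'
from h import *
m=vision.camera_model("wrist");p,d=vision.capture("wrist");cv2.imwrite("pics/w2.png",p[:,:,::-1])
p,d=vision.capture("top");cv2.imwrite("pics/top1.png",p[:,:,::-1])
P=cloud(m,vision.capture("wrist")[1]);t=(P[...,2]>.024)&(P[...,2]<.04)&(abs(P[...,0]-.558)<.1)&(abs(P[...,1]-.1)<.1)
print(t.sum(),rect(P[t]),P[t][:,1].min(),P[t][:,1].max())
E
```

```text
time_s: 7.95
position: [0.5563, 0.0909, 0.1278]
tcp_rot: [[-0.033, 0.999, -0.009], [0.999, 0.033, 0.003], [0.004, -0.009, -1.0]]
force: [0.4, 0.1, -0.1]
opening: 0.578
time_s: 8.15
position: [0.5547, 0.091, 0.126]
tcp_rot: [[-0.015, 1.0, -0.013], [1.0, 0.015, 0.004], [0.004, -0.013, -1.0]]
force: [0.2, 0.0, 0.2]
opening: 0.573
t 8.15 pos [554.7  91.  126. ] yaw 0.9 j6 -3.2 F [0.2 0.  0.2] open 49.8
shift [ -0.5   4.8 117.9] len 118.0 roll 0.05
3215 (array([556.8,  84.3]), array([83.8, 25. ]), 88.1) 0.042507350937669164 0.12617461782754077
```

View pics/w2.png

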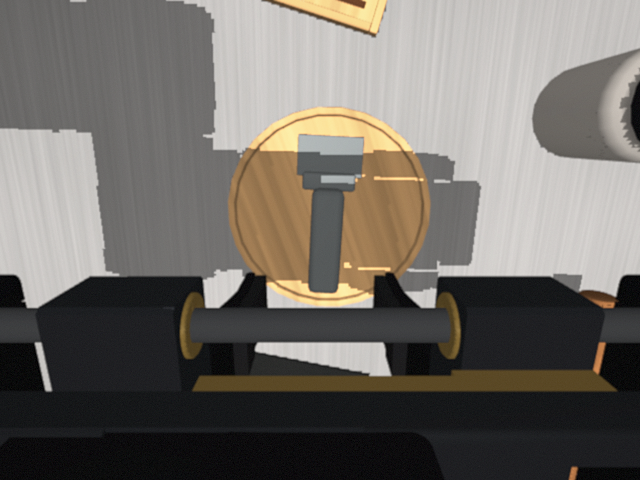

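The scraper lies at columns 295–365, handle pointing at the gripper; the wrist depth agrees with the top view within 1 mm. Descending.

```bash
python3 -m inch '[[50,0,3,30,0.05],[50,0,3,65,0.05],[50,0,3,90,0.05],[50,0,3,100,0.05],[50,0,3,100,0.05]]'; python3 go.py 557 92 7 -2
```

```text
time_s: 8.8
position: [0.5568, 0.0912, 0.0258]
tcp_rot: [[0.035, 0.999, -0.013], [0.999, -0.035, 0.004], [0.003, -0.013, -1.0]]
force: [-0.2, 0.3, 0.6]
opening: 0.576
t 8.8 pos [556.8  91.2  25.8] yaw -2.0 j6 -0.3 F [-0.2  0.3  0.6] open 50.1
shift [ 0.8  0.4 18.8] len 19.0 roll -0.0
```

```bash
python3 -m inch '[[50,0,0,10,0],[50,0,0,18,0],[50,0,0,18,0],[50,0,0,18,0],[10,0,0,18,0],[10,0,0,18,0],[10,0,0,18,0],[10,0,0,18,0]]'; python3 -m inch '[[10,0,0,0,0],[10,0,0,0,0],[10,0,0,0,0]]';  python3 go.py 560 -345 110 74.3
```

```text
time_s: 9.6
position: [0.5568, 0.0912, 0.0081]
tcp_rot: [[0.035, 0.999, -0.013], [0.999, -0.035, 0.004], [0.003, -0.013, -1.0]]
force: [1.1, 0.4, 0.1]
opening: 0.294
time_s: 9.9
position: [0.5568, 0.0912, 0.0081]
tcp_rot: [[0.035, 0.999, -0.013], [0.999, -0.035, 0.004], [0.003, -0.013, -1.0]]
force: [0.0, -0.1, -0.3]
opening: 0.275
t 9.9 pos [556.8  91.2   8.1] yaw -2.0 j6 -0.4 F [ 0.  -0.1 -0.3] open 23.9
shift [-435.5   17.2 -103.5] len 448.0 roll -1.332
```

```bash
python3 -m inch '[[10,0,0,-20,0],[10,0,0,-55,0],[10,0,0,-95,0],[10,-25,0,-105,-0.1],[10,-60,4,-105,-0.22],[10,-95,6,-105,-0.35],[10,-130,9,-105,-0.49],[10,-165,12,-105,-0.63]]';  python3 go.py 572 -336.4 110 74.3
```

```text
time_s: 10.7
position: [0.5639, -0.0756, 0.1124]
tcp_rot: [[-0.565, 0.825, -0.013], [0.825, 0.565, 0.004], [0.01, -0.009, -1.0]]
force: [0.9, -0.6, -0.7]
opening: 0.275
t 10.7 pos [563.9 -75.6 112.4] yaw 34.4 j6 -53.3 F [ 0.9 -0.6 -0.7] open 23.9
shift [-219.7 -140.8    1.3] len 261.0 roll -0.696
```

```bash
python3 -m inch '[[10,-30,-19,0,-0.1],[10,-62,-40,0,-0.21],[10,-94,-60,0,-0.33],[10,-126,-81,0,-0.45],[10,-158,-101,0,-0.57],[10,-190,-121,0,-0.69],[10,-220,-141,0,-0.696],[10,-220,-141,0,-0.696]]';  python3 go.py 572 -336.4 9 74.3
```

```text
time_s: 11.5
position: [0.5722, -0.3428, 0.1112]
tcp_rot: [[-0.961, 0.275, -0.011], [0.275, 0.962, -0.0], [0.01, -0.003, -1.0]]
force: [-0.3, 0.9, -0.3]
opening: 0.271
t 11.5 pos [ 572.2 -342.8  111.2] yaw 74.1 j6 -114.1 F [-0.3  0.9 -0.3] open 23.5
shift [  0.9   6.4 102.2] len 102.0 roll -0.004
```

```bash
python3 -m inch '[[10,1,4,30,-0.004],[10,1,4,60,-0.004],[10,1,4,78,-0.004],[10,1,4,85,-0.004],[10,1,4,85,-0.004],[10,1,4,85,-0.004]]';  python3 go.py 572 -336.4 9 74.3
python3 - <<'E'
from h import *
p,d=vision.capture("wrist");cv2.imwrite("pics/w3.png",p[:,:,::-1])
E
```

```text
time_s: 12.1
position: [0.5721, -0.3388, 0.027]
tcp_rot: [[-0.963, 0.271, -0.01], [0.271, 0.963, -0.001], [0.009, -0.004, -1.0]]
force: [-0.8, -0.8, -0.5]
opening: 0.269
t 12.1 pos [ 572.1 -338.8   27. ] yaw 74.3 j6 -114.0 F [-0.8 -0.8 -0.5] open 23.4
shift [ 0.5  2.3 18. ] len 18.0 roll 0.0
```

View pics/w3.png

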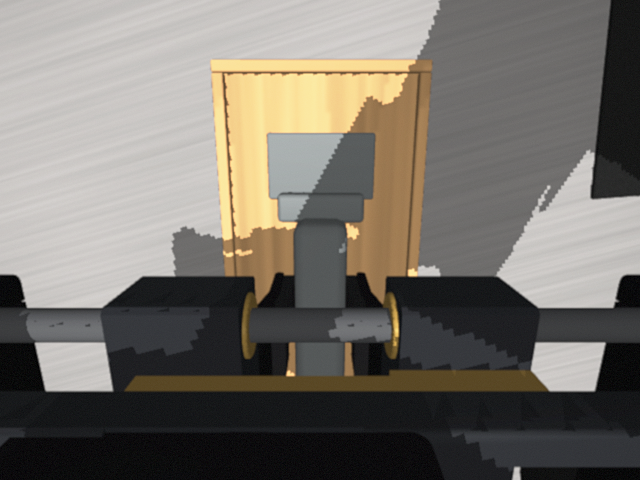

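The scraper hangs parallel to the long tray, column ~320 against tray edges 212/432: centred.

```bash
python3 -m inch '[[10,0,1.5,8,0],[10,0,1.5,15,0],[10,0,1.5,18,0],[10,0,1.5,19,0],[10,0,1.5,19,0],[10,0,1.5,19,0]]';python3 go.py 572 -336.4 9 74.3; python3 -m inch '[[45,0,0,0,0],[45,0,0,0,0],[45,0,0,0,0],[45,0,0,-5,0],[45,0,0,-35,0],[45,0,0,-70,0],[45,0,0,-110,0],[45,0,0,-110,0]]';  python3 go.py 535 329 140 67.5
```

```text
time_s: 12.75
position: [0.5727, -0.3379, 0.0085]
tcp_rot: [[-0.963, 0.271, -0.008], [0.271, 0.963, -0.002], [0.008, -0.004, -1.0]]
force: [0.2, -0.7, -1.5]
opening: 0.272
t 12.75 pos [ 572.7 -337.9    8.5] yaw 74.3 j6 -113.9 F [ 0.2 -0.7 -1.5] open 23.7
shift [ 1.1  1.3 -0.5] len 2.0 roll -0.0
time_s: 13.55
position: [0.5775, -0.3407, 0.1255]
tcp_rot: [[-0.963, 0.27, 0.002], [0.27, 0.963, -0.011], [-0.005, -0.01, -1.0]]
force: [-0.3, -0.7, 0.7]
opening: 0.52
t 13.55 pos [ 577.5 -340.7  125.5] yaw 74.3 j6 -114.0 F [-0.3 -0.7  0.7] open 45.2
shift [222.  633.  -21.7] len 671.0 roll 0.119
```

```bash
python3 -m inch '[[82,222,633,-22,0.119],[82,222,633,-22,0.119],[82,222,633,-22,0.119],[82,222,633,-22,0.119],[82,222,633,-22,0.119],[82,222,633,-22,0.119],[82,222,633,-22,0.119],[82,222,633,-22,0.119]]';  python3 go.py 535 329 140 67.5
```

```text
time_s: 14.35
position: [0.5499, 0.0634, 0.1315]
tcp_rot: [[-0.924, 0.383, 0.002], [0.383, 0.924, -0.011], [-0.006, -0.009, -1.0]]
force: [1.4, -0.3, -0.2]
opening: 0.937
t 14.35 pos [549.9  63.4 131.5] yaw 67.5 j6 -71.7 F [ 1.4 -0.3 -0.2] open 81.5
shift [115.4 239.6 -11.4] len 266.0 roll -0.0
```

```bash
python3 -m inch '[[82,115,240,0,0],[82,115,240,0,0],[82,115,240,0,0],[82,115,240,0,0],[82,115,240,0,0],[82,115,240,0,0],[82,115,240,0,0]]';  python3 go.py 535 329 9 67.5; python3 - <<'E'
from h import *
m=vision.camera_model("wrist");p,d=vision.capture("wrist");cv2.imwrite("pics/w4.png",p[:,:,::-1])
P=cloud(m,d);t=(P[...,2]>.024)&(P[...,2]<.04)&(abs(P[...,0]-.535)<.075)&(abs(P[...,1]-.329)<.075)
print(t.sum(),rect(P[t]))
m=vision.camera_model("top");p,d=vision.capture("top");cv2.imwrite("pics/top2.png",p[:,:,::-1])
h=cv2.cvtColor(p,cv2.COLOR_RGB2HSV);H,S,V=[h[...,i].astype(int) for i in range(3)]
P=cloud(m,d);Z=P[...,2];X=P[...,0];Y=P[...,1]
t=(H>45)&(H<80)&(S>100)&(Z>.033)&(Y>-.2);print("brush",t.sum(),rect(P[t]))
t=(Z>.024)&(Z<.04)&(abs(X-.56)<.09)&(abs(Y+.333)<.09);print("scr handle",t.sum(),rect(P[t]))
E
```

```text
time_s: 15.05
position: [0.5348, 0.3316, 0.1282]
tcp_rot: [[-0.925, 0.379, 0.002], [0.379, 0.925, -0.011], [-0.006, -0.009, -1.0]]
force: [-0.3, 0.1, 0.8]
opening: 0.944
t 15.05 pos [534.8 331.6 128.2] yaw 67.7 j6 -45.4 F [-0.3  0.1  0.8] open 82.1
shift [ -0.5  -1.3 119.3] len 119.0 roll 0.004
3271 (array([535.2, 330.3]), array([100. ,  60.1]), -22.6)
brush 1163 (array([523.4, -17.9]), array([244.6, 116.8]), 82.3)
scr handle 389 (array([ 582.1, -338.9]), array([84.5, 26.3]), -15.5)
```

View pics/w4.png

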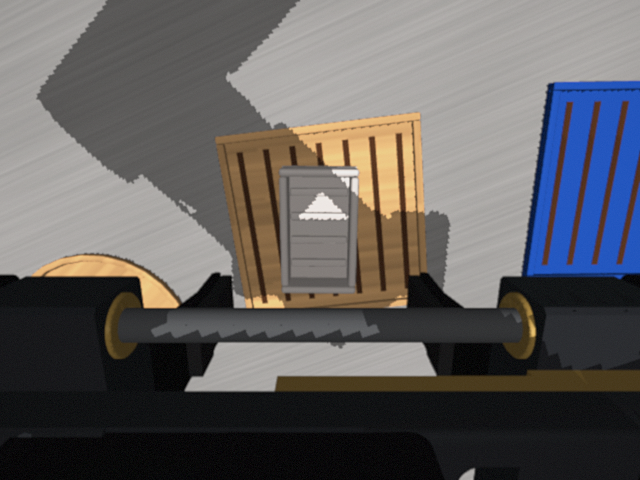

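Dish upright between the open fingers (columns 280–357); wrist depth gives (535.2, 330.3). The scraper is ~3.5 mm off its tray centre, which is good. Descending.

```bash
python3 -m inch '[[82,0,-1,30,0],[82,0,-1,65,0],[82,0,-1,90,0],[82,0,-1,110,0],[82,0,-1,118,0],[82,0,-1,120,0],[82,0,-1,120,0],[82,0,-1,120,0]]'; python3 -m inch '[[45,0,0,0,0],[45,0,0,0,0],[45,0,0,0,0],[45,0,0,0,0],[45,0,0,0,0],[45,0,0,0,0]]'; python3 go.py 560 103 110 67.7
```

```text
time_s: 15.95
position: [0.5359, 0.3258, 0.0095]
tcp_rot: [[-0.924, 0.383, 0.003], [0.383, 0.924, -0.011], [-0.007, -0.009, -1.0]]
force: [0.9, -0.9, 0.3]
opening: 0.94
time_s: 16.55
position: [0.5365, 0.3264, 0.01]
tcp_rot: [[-0.924, 0.383, 0.004], [0.383, 0.924, -0.01], [-0.008, -0.008, -1.0]]
force: [0.0, 1.7, 4.1]
opening: 0.677
t 16.55 pos [536.5 326.4  10. ] yaw 67.5 j6 -45.4 F [0.  1.7 4.1] open 58.9
shift [-108.1 -198.2  -97.6] len 246.0 roll -0.004
```

```bash
python3 -m inch '[[45,0,0,-15,0],[45,0,0,-40,0],[45,0,0,-70,0],[45,-12,-22,-80,0],[45,-28,-52,-80,0],[45,-44,-82,-80,0],[45,-60,-112,-80,0],[45,-76,-142,-80,0]]'; python3 -m inch '[[45,-16,-30,0,0],[45,-28,-52,0,0],[45,-28,-52,0,0],[45,-28,-52,0,0]]'; python3 go.py 562.5 102 10 67.5
```

```text
time_s: 17.35
position: [0.5511, 0.1654, 0.0921]
tcp_rot: [[-0.924, 0.383, 0.003], [0.382, 0.924, -0.011], [-0.007, -0.009, -1.0]]
force: [-0.4, -0.4, -2.6]
opening: 0.676
time_s: 17.75
position: [0.5565, 0.1061, 0.0929]
tcp_rot: [[-0.923, 0.384, 0.002], [0.384, 0.923, -0.011], [-0.006, -0.009, -1.0]]
force: [0.2, -0.4, -1.7]
opening: 0.679
t 17.75 pos [556.5 106.1  92.9] yaw 67.4 j6 -67.0 F [ 0.2 -0.4 -1.7] open 59.1
shift [-6.6 -0.7 82.9] len 83.0 roll -0.001
```

```bash
python3 -m inch '[[45,-6.5,0,15,0],[45,-6.5,0,40,0],[45,-6.5,0,60,0],[45,-6.5,0,74,0],[45,-6.5,0,80,0],[45,-6.5,0,80,0],[45,-6.5,0,80,0]]'; python3 go.py 562.5 102 10 67.5
```

```text
time_s: 18.45
position: [0.5632, 0.103, 0.0133]
tcp_rot: [[-0.923, 0.384, 0.003], [0.384, 0.923, -0.011], [-0.007, -0.009, -1.0]]
force: [0.4, -0.5, -1.9]
opening: 0.675
t 18.45 pos [563.2 103.   13.3] yaw 67.4 j6 -67.2 F [ 0.4 -0.5 -1.9] open 58.7
shift [ 0.2 -1.2  3.3] len 3.0 roll -0.001
```

```bash
python3 -m inch '[[45,0,0,1.5,0],[45,0,0,3,0],[45,0,0,3.5,0],[45,0,0,3.5,0],[80,0,0,3.5,0],[80,0,0,3.5,0],[80,0,0,3.5,0],[80,0,0,3.5,0]]'; python3 -m inch '[[80,0,0,-10,0],[80,0,0,-40,0],[80,0,0,-80,0],[80,0,0,-120,0],[80,0,0,-120,0],[80,0,0,-120,0]]'; python3 go.py 511 -101 140 67.6
```

```text
time_s: 19.25
position: [0.5634, 0.103, 0.01]
tcp_rot: [[-0.923, 0.384, 0.003], [0.384, 0.923, -0.011], [-0.007, -0.009, -1.0]]
force: [0.4, 0.6, -0.1]
opening: 0.897
time_s: 19.85
position: [0.5637, 0.1044, 0.1317]
tcp_rot: [[-0.924, 0.384, 0.006], [0.383, 0.924, -0.011], [-0.01, -0.008, -1.0]]
force: [-0.5, 0.2, -0.6]
opening: 0.923
t 19.85 pos [563.7 104.4 131.7] yaw 67.4 j6 -67.3 F [-0.5  0.2 -0.6] open 80.3
shift [ -30.1 -209.9   -6.4] len 212.0 roll -0.003
```

```bash
python3 -m inch '[[80,-30,-210,0,0],[80,-30,-210,0,0],[80,-30,-210,0,0],[80,-30,-210,0,0],[80,-30,-210,0,0],[80,-30,-210,0,0],[80,-30,-210,0,0]]';  python3 go.py 511 -101 16 67.5; python3 - <<'E'
from h import *
m=vision.camera_model("wrist");p,d=vision.capture("wrist");cv2.imwrite("pics/w5.png",p[:,:,::-1])
P=cloud(m,d);t=(P[...,2]>.033)&(P[...,2]<.05)&(abs(P[...,0]-.511)<.075)&(abs(P[...,1]+.101)<.075)
print(t.sum(),rect(P[t]))
m=vision.camera_model("top");p,d=vision.capture("top");cv2.imwrite("pics/top3.png",p[:,:,::-1])
P=cloud(m,d);Z=P[...,2];X=P[...,0];Y=P[...,1]
t=(Z>.024)&(Z<.04)&(abs(X-.56)<.07)&(abs(Y-.103)<.07);print("dish",t.sum(),rect(P[t]))
E
```

```text
time_s: 20.55
position: [0.5102, -0.1001, 0.1328]
tcp_rot: [[-0.923, 0.384, 0.004], [0.384, 0.923, -0.009], [-0.008, -0.007, -1.0]]
force: [-0.2, 0.5, -0.8]
opening: 0.921
t 20.55 pos [ 510.2 -100.1  132.8] yaw 67.4 j6 -90.3 F [-0.2  0.5 -0.8] open 80.1
shift [ -0.2   0.2 116.8] len 117.0 roll -0.001
9966 (array([510.7, -99.8]), array([109.2,  56.3]), -22.3)
dish 330 (array([562.4, 104.6]), array([100.3,  60.1]), -22.8)
```

View pics/w5.png

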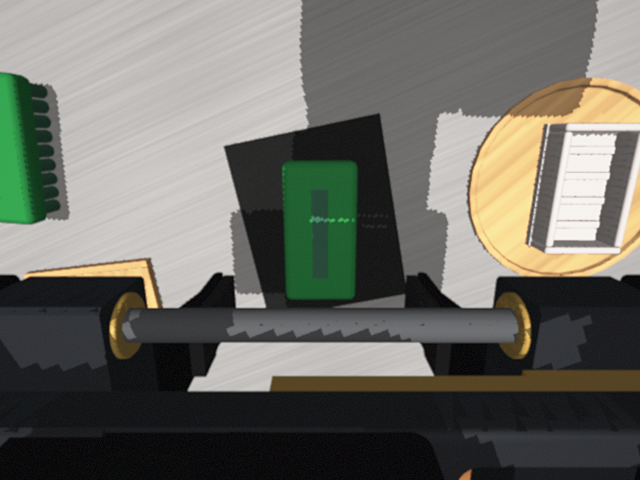

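The brush stands on the mat between the fingers (columns 285–356), and the dish sits upright in the round tray, ~3 mm off centre. Descending.

```bash
python3 -m inch '[[80,0,0,30,0],[80,0,0,65,0],[80,0,0,90,0],[80,0,0,107,0],[80,0,0,116,0],[80,0,0,118,0],[80,0,0,118,0],[80,0,0,118,0]]'; python3 -m inch '[[40,0,0,0,0],[40,0,0,0,0],[40,0,0,0,0],[40,0,0,0,0],[40,0,0,0,0],[40,0,0,0,0],[40,0,0,0,0]]'; python3 go.py 536 336 120 67.5
```

```text
time_s: 21.45
position: [0.5121, -0.1004, 0.016]
tcp_rot: [[-0.924, 0.381, 0.007], [0.381, 0.924, -0.01], [-0.01, -0.007, -1.0]]
force: [0.0, 0.2, -1.1]
opening: 0.918
time_s: 22.15
position: [0.5122, -0.1006, 0.0162]
tcp_rot: [[-0.924, 0.381, 0.007], [0.381, 0.924, -0.011], [-0.011, -0.007, -1.0]]
force: [-0.6, -0.6, 4.3]
opening: 0.637
t 22.15 pos [ 512.2 -100.6   16.2] yaw 67.6 j6 -90.1 F [-0.6 -0.6  4.3] open 55.4
shift [ 143.3  411.9 -108.3] len 449.0 roll 0.002
```

```bash
python3 -m inch '[[40,0,0,-20,0],[40,0,0,-55,0],[40,0,0,-90,0],[40,10,30,-95,0],[40,22,64,-95,0],[40,34,98,-95,0],[40,46,132,-95,0],[40,58,166,-95,0]]'; python3 -m inch '[[40,12,34,0,0],[40,24,68,0,0],[40,36,102,0,0],[40,48,136,0,0],[40,60,170,0,0],[40,72,204,0,0],[40,80,230,0,0],[40,80,230,0,0]]'; python3 go.py 537.8 335.5 17.5 67.5
```

```text
time_s: 22.95
position: [0.5206, 0.0775, 0.1089]
tcp_rot: [[-0.924, 0.382, 0.006], [0.382, 0.924, -0.011], [-0.01, -0.007, -1.0]]
force: [0.8, -0.2, -0.9]
opening: 0.634
time_s: 23.75
position: [0.5341, 0.3242, 0.1057]
tcp_rot: [[-0.926, 0.378, 0.007], [0.378, 0.926, -0.009], [-0.01, -0.006, -1.0]]
force: [-0.9, -0.3, -1.3]
opening: 0.635
t 23.75 pos [534.1 324.2 105.7] yaw 67.8 j6 -46.0 F [-0.9 -0.3 -1.3] open 55.2
shift [ 1.7 12.4 88.1] len 89.0 roll 0.005
```

```bash
python3 -m inch '[[40,1,11,15,0],[40,1,11,40,0],[40,1,11,62,0],[40,1,11,78,0],[40,1,11,83,0],[40,1,11,83,0],[40,1,11,83,0]]'; python3 go.py 537.8 335.5 17.5 67.5
```

```text
time_s: 24.45
position: [0.5386, 0.334, 0.0233]
tcp_rot: [[-0.926, 0.378, 0.008], [0.378, 0.926, -0.008], [-0.011, -0.005, -1.0]]
force: [0.5, 1.0, -0.6]
opening: 0.633
t 24.45 pos [538.6 334.   23.3] yaw 67.8 j6 -45.2 F [ 0.5  1.  -0.6] open 55.0
shift [1.3 1.1 5.8] len 6.0 roll 0.005
```

```bash
python3 -m inch '[[40,1,1,2.5,0],[40,1,1,5,0],[40,1,1,6.5,0],[40,1,1,6.5,0],[75,1,1,6.5,0],[75,1,1,6.5,0],[75,1,1,6.5,0],[75,1,1,6.5,0]]'; python3 -m inch '[[75,0,0,-10,0],[75,0,0,-40,0],[75,0,0,-80,0],[75,0,0,-120,0],[75,0,0,-160,0],[75,0,0,-160,0],[75,0,0,-160,0],[75,0,0,-160,0]]'; python3 - <<'E'
from h import *
m=vision.camera_model("wrist");p,d=vision.capture("wrist");cv2.imwrite("pics/w6.png",p[:,:,::-1])
P=cloud(m,d);t=(P[...,2]>.033)&(P[...,2]<.05)&(abs(P[...,0]-.536)<.08)&(abs(P[...,1]-.336)<.08)
print("brush",t.sum(),rect(P[t]),np.median(P[t][:,2]))
m=vision.camera_model("top");p,d=vision.capture("top");cv2.imwrite("pics/top4.png",p[:,:,::-1])
E
```

```text
time_s: 25.25
position: [0.5381, 0.3353, 0.0167]
tcp_rot: [[-0.926, 0.378, 0.008], [0.378, 0.926, -0.009], [-0.01, -0.005, -1.0]]
force: [0.2, 0.7, -0.5]
opening: 0.847
time_s: 26.05
position: [0.5357, 0.3361, 0.1757]
tcp_rot: [[-0.926, 0.379, 0.006], [0.378, 0.926, -0.009], [-0.009, -0.007, -1.0]]
force: [0.1, 0.2, -0.3]
opening: 0.859
brush 7672 (array([537.2, 337.3]), array([108.6,  56. ]), -22.1) 0.043477328782298014
```

View pics/w6.png

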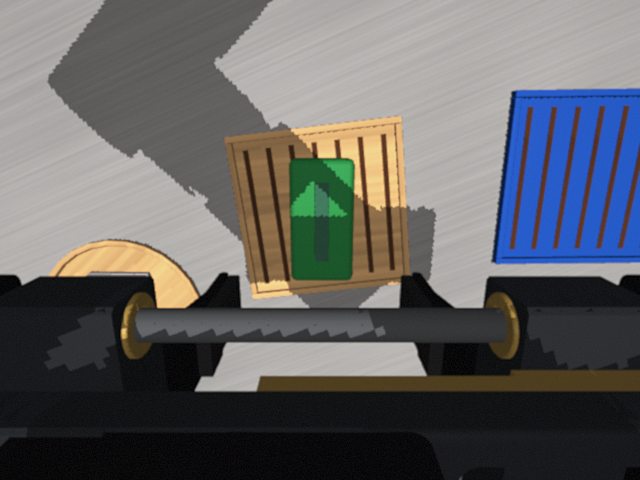

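View pics/top4.png

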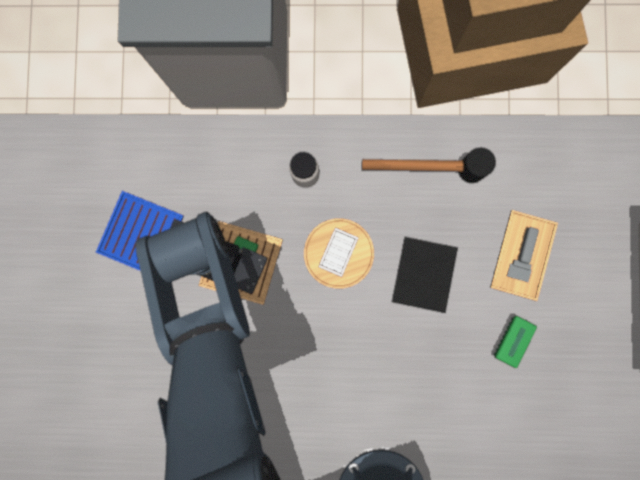

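Every item is in its own tray. The brush is at columns 290–355 of the wrist view; in the top view the dish is at (339,252) and the scraper at (523,254). The jar (304,167) and mallet (480,164) have not moved, and the gripper is clear. Handing in.

```bash
python3 -c "
from rig import bot
print(bot.hand_in())"
```

```text
the job is handed in; nothing more can be done
None
```

The job is handed in. I set the brush down on the mat, moved the scraper to the long tray and the soap dish to the round tray, then moved the brush from the mat to the square tray. It took about 26 s of the 112 s allowed.

Last checks against the measured tray centres, from camera depth:

| Thing | Tray | Distance from tray centre | Other readings |
|---|---|---|---|
| Brush | square | about 1.5 mm | top at 43.5 mm, so it is on the tray floor |
| Scraper | long | about 3.5 mm | within about 0.5° of the tray's length |
| Soap dish | round | about 3 mm | – |

- **Mat stop:** before I picked it up again, the brush stood within about 1 mm of the mat's middle, let go.
- **Mallet and jar:** neither shifted visibly between the first and last top pictures. I did not measure them again at the end.
- **At hand-in:** the gripper was open, about 17 cm above the bench and touching nothing.
- **Failed check:** one mid-job top-view measurement of the brush on the mat was spoiled by a bad colour mask. I replaced it with a close wrist-camera measurement. No other check failed or disagreed.

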